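Set a lemon up in the electric peeler until its switch just clicks

TASK

Load the lemon into the electric peeler: squeeze the orange pawl trigger against its post, draw the tailstock right back and let go, then lay the lemon lengthwise on the wire rest between the two cups. Slide the tailstock up so that the lemon, held between both cups, pushes the drive cup in just until the roller-lever switch clicks; stop there, never running the lever on into overtravel, and leave it so with the trigger released. Do not knock the tin, the glass or the onion about.

Things in the scene. Friction and masses are not known exactly. Their poses are not given: they have to be found in the camera images.
- peeler: Countertop lemon peeler, fixed to the table: a bed 410 x 66 mm along its y axis, white headstock (115 mm high) at the +y end, tailstock sliding on the other half. Origin on the table under the bed, which runs from y = -225 to +185 mm; x across the bed (away from the robot at yaw 0), z up. Both cups' axis is 78 mm above the table. Switch (top 140 mm) and parked peeling arm lie beyond y = +84 mm.
- rest (a point): Where the lemon's centre belongs when laid down: 78 mm above the table at peeler y = +14 mm (10 mm off along the bed is fine). Two steel wires, 6 mm thick and 30 mm apart, run along the bed from -26 to +42 mm of it, tops 25 mm below it; a lemon let go lengthwise on them steadies itself. Axes as the peeler's.
- drive_cup_rim (a point): Centre of the mouth of the sprung black drive cup at the headstock: 40 mm across, 10 mm deep, mouth toward the peeler's -y; free, it is 46 mm from the rest point along +y, and moves to +y as it is pushed in. The lemon's end goes about 10 mm into it. Axes as the peeler's.
- switch_lever (a joint): Angle of the yellow-rollered lever under the red switch, rad: 0 with the drive cup free, +0.0417 per mm that the cup is pushed in. The push on the cup grows from 1.6 N to about 3.9 N at 3 mm, then snaps down to 2 N by 5 mm: the click, made at 4 mm = 0.167; from 5.5 mm it grows again, 4.6 N at 8.5 mm. Over 0.354 (8.5 mm) is damaging overtravel; hard stop at 0.458.
- tailstock (a joint): Tailstock's position, m: 0 fully forward, grows as drawn back (peeler's -y) to 0.115 at the end stop. Slides stiffly (6 N), stays where left. Forward it slides at any time, the pawl riding over 5 mm rack teeth (up to 2 N more); backward only with the pawl lifted.
- tail_cup_rim (a point): Centre of the mouth of the tailstock's fixed black cup (40 mm across, 10 mm deep, facing the drive cup). Gap between the mouths = 30 mm + tailstock position + drive cup's push; the 71 mm lemon is held by both cups when their mouths are about 51 mm apart. Axes as the peeler's.
- tail_grip (a point): On the tailstock, 130 mm above the table, midway between the front face of the fixed black post (headstock side) and the back face of the orange trigger: 30 mm over both along the bed, 14 mm gap between them, each 24 mm wide, tops at 145 mm. 59 mm behind the tail cup's mouth. Within 60 mm nothing else stands over 104 mm. Axes as the peeler's.
- pawl_trigger (a joint): Angle of the orange trigger with the pawl, rad: about 0 released, pawl in the rack (up to 0.06 while it rides on a tooth); 0.105 squeezed fully toward the post, 10 mm at the grip point. The pawl is clear of the rack from about 0.075. A spring of under 2 N at the grip point returns it.
- lemon: Yellow lemon 71 x 53 x 51 mm, about 85 g, lying on its side on the table. Origin at the middle of its underside; x along its length, z up.
- lemon_centre (a point): Centre of the lemon, 25.5 mm above its underside; axes as the lemon's.
- tuna_tin: Low closed fish tin 86 mm across and 40 mm high, standing near the peeler: to be left alone. Origin at the middle of its underside.
- glass: Clear tumbler 76 mm across and 94 mm high, standing near the peeler: to be left alone. Origin at the middle of its underside.
- onion: Brown onion 78 mm across and 85 mm high, the one nearest the peeler, left of it: to be left alone (another lies by the bottle). Origin at the middle of its underside.
Not all that is in view belongs to the job. What is shaped like the lemon but pink or purple is not meant.

How it is judged:
By the outcome, as a careful person would: the job done as asked, in the order asked, and still so for the second after the job is handed in, with the robot touching nothing.
It also fails if it takes over 64 s, if anything falls off the work surface, if the arm or the gripper's body presses on something with over 40 N, if the wrist force passes 120 N, or if a joint passes its speed limit or range.

ROBOT

A 6-joint arm with a two-finger parallel gripper is mounted at the origin on a cart in front of the work surface, level with it; the furniture and walls round the work are solid. World frame = base frame: x ahead of the robot, y to its left, z up, the work surface at z = 0. Lengths are in mm, angles in rad, forces in N, time in s.
With the tool pointing down it reaches from about 350 to 975 mm from the base axis. Payload 7.1 kg.
Tool frame: the origin (TCP) lies between the finger pads; the fingertips stand 19 mm ahead of it and the grasp point (between the pads) is the TCP (ctrl.tcp_to_tips is the distance from the TCP to the fingertips, in mm); z points along the fingers, y is the line along which they close (so a half turn about z gives the same grasp; the last joint's range is limited). The gripper opens to 88 mm and grips with 3 to 60 N. Pads are 20 mm wide; open, the fingers measure 115 mm over their backs; the gripper's body (75 mm by 178 mm) begins 61 mm behind the grasp point.
Start: joints at [1.214, 0.423, 1.63, -0, 1.089, -0.019], TCP at [207.101, 589.673, 241.675] pointing down, gripper open.
Joint ranges: [-3, 3], [-0.9, 2.11], [0.09, 2.58], [-1.31, 4.45], [0.11, 2.69], [-2.54, 2.54]. Speed limits (rad/s): [2.39, 2.39, 3.01, 3.14, 3.14, 3.14].

INTERFACE

Orientations are given as a rotation vector (axis times angle).
In Python, from workcell import status, optics, ctrl gives the robot as it stands. The module is installed in compiled form; this text tells all that it offers.
- The arm moves only by the shell command python3 -m inch 'ROWS'. ROWS is JSON, a list that holds one entry, the list of rows, each a list of 7 numbers: the shift along the tool's x, y, z in mm, then the turn, a rotation vector about the tool's x, y, z in rad, then the opening in per cent of the stroke, from 0 (shut) to 100 (fully open). A call has 1 to 20 rows; each row is the pose to reach, as a shift and turn from the pose commanded when the call began, along the tool's axes at that moment; what a row does not reach only later rows make up. A row lasts 1/10 s, in which the tool goes at most 50 mm and 8.59 degrees, less where a joint would pass 70% of its speed; a pose out of reach is approached as far as the arm can. A call with a gripper value outside its range is refused whole. The fingers move at their own pace and stop on an object; the grip force is fixed at half the most. Time passes only in rows, so rows that repeat a pose let the fingers close. It gives the time, the measured TCP pose, the force, the opening and the grip force at its end, in the units of the state.
- status.get_obs(): the state, without advancing time (a new reading comes with each control period).
- optics.get_image(name): name is "scene" or "top" or "wrist"; returns a dict with "frame" (400x640x3 uint8, red, green, blue), "fx", "fy", "cx", "cy" (pixels), "rvec" (rotation vector, rad) and "tvec" (3), from world to camera coordinates, as OpenCV has them; the wrist camera has in their place "hand_eye" (4x4, takes a point from camera to tool coordinates, whose origin is the TCP and whose axes are the flange's). Camera axes: x right, y down, z forward; pixel columns grow to the right and rows downward; lengths in mm; the calibration is good to about 2 mm. A picture is of the moment at which its call begins: read the wrist's pose just before it. There is no depth.
- ctrl.close_job(): hands the job in; it is judged then, once.
The state is a dict: "t": time; "qpos": joint angles; "qvel": joint speeds; "joint_torque": joint torques, N m; "ee_pos": TCP position; "orientation": TCP orientation; "ft_force": force on the tool from outside, world axes, zero at the start; "moment": the same for the moment, N m; "width": finger opening in mm; "grasp_force": force on a finger pad.
Only numpy, scipy, OpenCV 4.12 (cv2) and the standard library are available. Lean on these libraries where they do the work, as an engineer would, in place of code of your own. Each camera call takes 0.05 s, during which the arm holds its last target. There are 200 camera calls.

## Working session

There is one attempt and no reset: what is moved stays moved. The work goes in short steps, Python scripts to look and compute and a shell command to move; the robot and the scene stay as the last step left them, time stands still between calls to the robot, and variables do not carry over. Pictures are saved under pics/ and viewed, at most 10 in all, crops included, and the job is handed in when it is done.

```bash
mkdir -p pics; cat > h.py <<'E'
import numpy as np, cv2
from scipy.spatial.transform import Rotation as R
from workcell import status, optics, ctrl
def grab(n,f):
    im=optics.get_image(n); cv2.imwrite('pics/'+f,im['frame'][:,:,::-1]); return im
def hit(im,u,v,z):
    Rm=R.from_rotvec(im['rvec']).as_matrix(); t=np.array(im['tvec'])
    d=Rm.T@np.array([(u-im['cx'])/im['fx'],(v-im['cy'])/im['fy'],1]); o=-Rm.T@t
    return (o+d*(z-o[2])/d[2]).round(1)
def proj(im,p):
    Rm=R.from_rotvec(im['rvec']).as_matrix(); c=Rm@np.array(p,float)+im['tvec']
    return np.round([im['fx']*c[0]/c[2]+im['cx'],im['fy']*c[1]/c[2]+im['cy']],1)
E
python3 - <<'E'
from h import *
import pickle
d={n:grab(n,n+'0.png') for n in('scene','top')}
pickle.dump(d,open('cams.pkl','wb'))
for n in d: im=d[n]; print(n,im['fx'],-R.from_rotvec(im['rvec']).as_matrix().T@im['tvec'])
o=status.get_obs(); print(o); print(R.from_rotvec(o['orientation']).as_matrix().round(3)); print(ctrl.tcp_to_tips)
E
```

```text
scene 461.56310231740366 [-452.78082252 -621.32171588  912.42718767]
top 512.1570278572536 [ 251.9629685    95.74932095 1274.13649226]
{'t': 0.1, 'qpos': array([ 1.21399266e+00,  4.23788272e-01,  1.63061388e+00, -1.03456654e-05,
        1.08862848e+00, -1.90036271e-02]), 'qvel': array([-0.00051755, -0.00051125,  0.00017704,  0.00034661, -0.00120714,
        0.00088373]), 'joint_torque': array([ 8.63566243e-05, -5.45613670e+01, -2.74325252e+01,  6.46108598e-02,
        1.87602988e-02, -3.57441070e-05]), 'ee_pos': array([206.94171582, 589.2260249 , 240.96441488]), 'orientation': array([-5.28044615e-01, -3.09663321e+00,  2.22150360e-03]), 'ft_force': array([-0.2816156 ,  0.28031693, -0.83748738]), 'moment': array([ 0.00992713,  0.01310869, -0.03735599]), 'grasp_force': 0.0, 'width': 87.81857413300295}
[[-0.943  0.331 -0.   ]
 [ 0.331  0.943 -0.001]
 [ 0.    -0.001 -1.   ]]
19.0
```

View pics/top0.png

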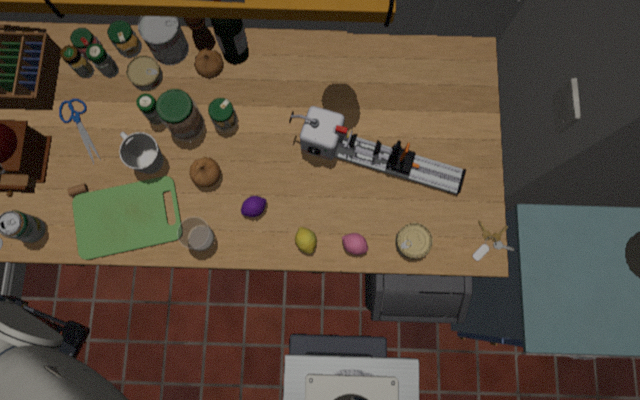

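View pics/scene0.png

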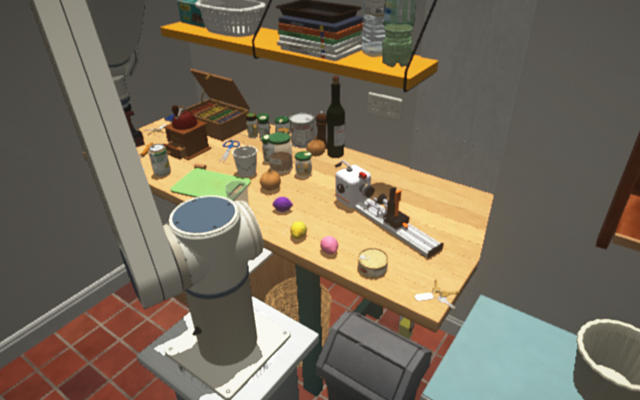

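The top view shows the peeler from the headstock (322,132) to the bed end (463,180). The tailstock is near (402,158), the yellow lemon at (306,240), and the tin at (414,241). The glass is at (200,237) and the onion at (205,172). I'll enlarge a crop.

```bash
python3 - <<'E'
from h import *
import pickle
t=cv2.imread('pics/top0.png')
a=cv2.resize(t[95:205,280:480],None,fx=4,fy=4,interpolation=cv2.INTER_CUBIC)
b=cv2.resize(t[220:260,280,None] if 0 else t[218:262,280:380],None,fx=3.2,fy=3.2,interpolation=cv2.INTER_CUBIC)
c=np.zeros((600,800,3),np.uint8); c[:440]=a; c[445:445+b.shape[0],:b.shape[1]]=b
c=np.clip(c*1.6,0,255).astype(np.uint8)
cv2.imwrite('pics/crop1.png',c)
hsv=cv2.cvtColor(t,cv2.COLOR_BGR2HSV)
im=pickle.load(open('cams.pkl','rb'))['top']
m=cv2.inRange(hsv,(22,120,60),(34,255,255)); m[:220]=0;m[260:]=0;m[:,:285]=0;m[:,330:]=0
M=cv2.moments(m,True);u,v=M['m10']/M['m00'],M['m01']/M['m00']
ang=.5*np.arctan2(2*M['mu11'],M['mu20']-M['mu02']); 
print('lemon px',u,v,M['m00'],'img ang',ang, hit(im,u,v,25.5), hit(im,u+10*np.cos(ang),v+10*np.sin(ang),25.5))
E
```

```text
lemon px 305.4477958236659 239.89327146171695 431.0 img ang 1.2040036741025466 [422.3 118.   25.5] [399.7 108.4  25.5]
```

View pics/crop1.png

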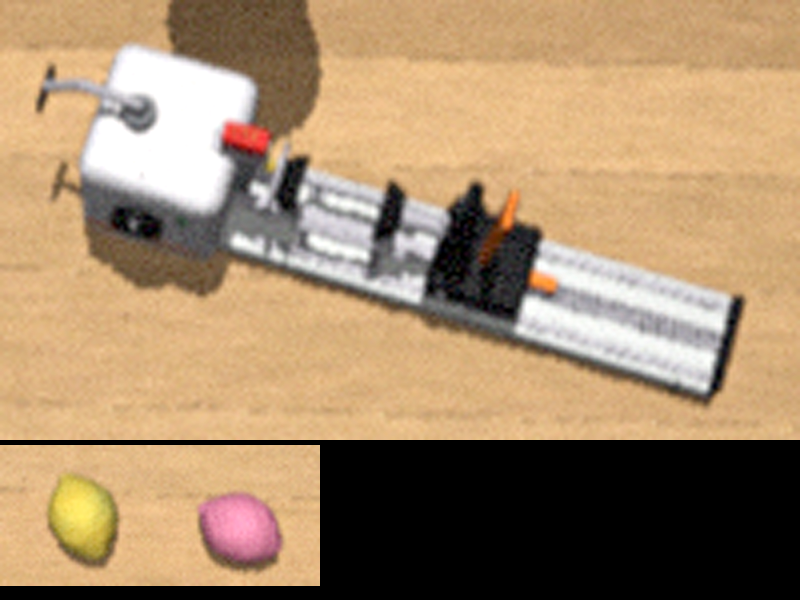

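The crop shows the bed's rear corners at (742,297) and (710,400), with its near edge running from (225,250) to (710,400). The post top is near (475,187), the trigger top near (515,193), and the headstock's top corners are around (130,45), (255,85), (222,215) and (85,165).

```bash
python3 - <<'E'
from h import *
import pickle
im=pickle.load(open('cams.pkl','rb'))['top']
P=lambda u,v,z:hit(im,280+u/4,95+v/4,z)
for z in (20,30): print(z,P(742,297,z),P(710,400,z),P(225,250,z))
print('head',[P(*q,115) for q in((130,45),(255,85),(222,215),(85,165))])
print('post/trig top',P(475,187,145),P(515,193,145))
a=P(225,250,25);b=P(710,400,25);d=(a-b);print('yaw (y axis dir)',np.arctan2(-d[0],d[1]))
E
```

```text
20 [ 616.3 -282.3   20. ] [ 548.5 -259.9   20. ] [637.   46.8  20. ]
30 [ 613.4 -279.3   30. ] [ 546.1 -257.    30. ] [633.9  47.2  30. ]
head [array([735.1, 110.6, 115. ]), array([711.9,  34.7, 115. ]), array([629.4,  52.7, 115. ]), array([658., 135., 115.])]
post/trig top [641.3 -92.3 145. ] [ 638.4 -115.4  145. ]
yaw (y axis dir) -0.28106435022020543
```

```bash
cat >> h.py <<'E'
def go(p,yaw):
    """yaw: world heading (deg) of tool y, tool down; prints tool-frame shift and turn"""
    o=status.get_obs(); A=R.from_rotvec(o['orientation']); y=np.radians(yaw)
    Y=np.array([np.cos(y),np.sin(y),0]);Z=np.array([0,0,-1.]);X=np.cross(Y,Z)
    B=R.from_matrix(np.c_[X,Y,Z]); s=A.inv().apply(np.array(p)-o['ee_pos']); r=(A.inv()*B).as_rotvec()
    print('shift',s.round(1),'turn',r.round(3),'| t',round(o['t'],2),'pos',o['ee_pos'].round(1),'F',o['ft_force'].round(1),'w',round(o['width'],1))
def wgrab(f):
    o=status.get_obs(); im=optics.get_image('wrist'); cv2.imwrite('pics/'+f,im['frame'][:,:,::-1])
    T=np.eye(4);T[:3,:3]=R.from_rotvec(o['orientation']).as_matrix();T[:3,3]=o['ee_pos']
    C=np.linalg.inv(T@np.array(im['hand_eye'])); im['rvec']=R.from_matrix(C[:3,:3]).as_rotvec(); im['tvec']=C[:3,3]; im.pop('frame'); return im
E
python3 - <<'E'
from h import *
im=optics.get_image('wrist'); print(im['hand_eye'],im['fx'])
go([620,-90,330],73.9)
E
```

```text
[[-9.38939086e-04 -9.69926701e-01 -2.43395383e-01  6.45654030e+01]
 [ 9.99999559e-01 -9.01891212e-04 -2.63646347e-04  5.42005227e-01]
 [ 3.62014745e-05 -2.43395523e-01  9.69927120e-01 -1.43283020e+02]
 [ 0.00000000e+00  0.00000000e+00  0.00000000e+00  1.00000000e+00]] 301.22313403226053
shift [-614.8 -504.2  -88.4] turn [-0.001 -0.    -0.057] | t 0.15 pos [207.  589.3 241.1] F [ 0.3 -1.   0.9] w 87.7
```

```bash
python3 -m inch '[[[0,0,-88,0,0,0,100],[-615,-504,-88,0,0,-0.057,100],[-615,-504,-88,0,0,-0.057,100],[-615,-504,-88,0,0,-0.057,100],[-615,-504,-88,0,0,-0.057,100],[-615,-504,-88,0,0,-0.057,100],[-615,-504,-88,0,0,-0.057,100],[-615,-504,-88,0,0,-0.057,100],[-615,-504,-88,0,0,-0.057,100],[-615,-504,-88,0,0,-0.057,100],[-615,-504,-88,0,0,-0.057,100],[-615,-504,-88,0,0,-0.057,100],[-615,-504,-88,0,0,-0.057,100],[-615,-504,-88,0,0,-0.057,100],[-615,-504,-88,0,0,-0.057,100],[-615,-504,-88,0,0,-0.057,100],[-615,-504,-88,0,0,-0.057,100],[-615,-504,-88,0,0,-0.057,100],[-615,-504,-88,0,0,-0.057,100],[-615,-504,-88,0,0,-0.057,100]]]'
python3 - <<'E'
from h import *
import pickle
go([620,-90,330],73.9)
im=wgrab('w1.png'); pickle.dump(im,open('w1.pkl','wb'))
t=cv2.imread('pics/w1.png'); cv2.imwrite('pics/w1.png',cv2.resize(np.clip(t*1.4,0,255).astype(np.uint8),(800,500),interpolation=cv2.INTER_CUBIC))
E
```

```text
t: 2.15
ee_pos: [619.6, -88.9, 329.2]
orientation: [-0.439, -3.109, -0.0]
ft_force: [0.0, -0.4, -0.4]
width: 87.9
grasp_force: 0.0
shift [-0.7 -0.9 -0.8] turn [ 0.    -0.001  0.001] | t 2.15 pos [619.6 -88.9 329.2] F [ 0.  -0.4 -0.4] w 87.9
```

View pics/w1.png

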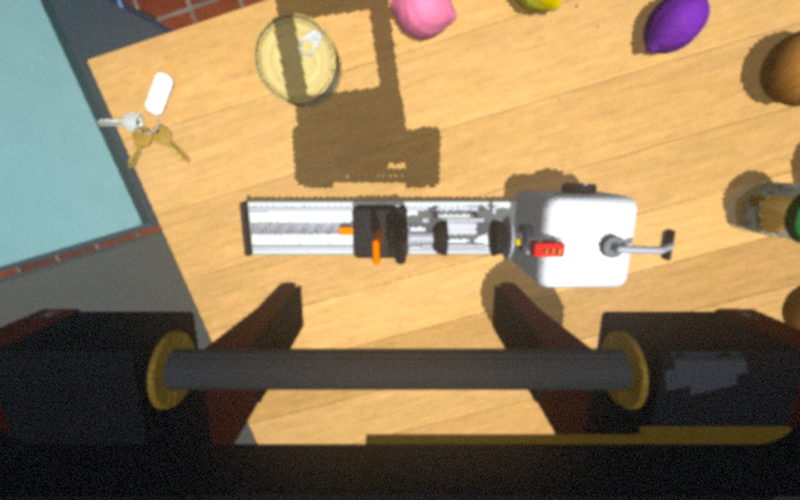

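The wrist view shows the bed almost horizontal, from x=245 to the headstock around 520–635. The trigger is at (376,248), and the switch is at (547,249). I'll crop this at a higher scale.

```bash
python3 - <<'E'
from h import *
go([590,-190,250],73.9)
E
python3 -m inch '[[[30,-100,50,0,0,0,60],[30,-100,50,0,0,0,60],[30,-100,50,0,0,0,60],[30,-100,50,0,0,0,60],[30,-100,50,0,0,0,60],[30,-100,50,0,0,0,60]]]'
python3 - <<'E'
from h import *
import pickle
go([590,-190,250],73.9)
im=wgrab('w2r.png'); pickle.dump(im,open('w2.pkl','wb'))
t=cv2.imread('pics/w2r.png')
# guess projections
o=np.array([643.5,-53.3,0]);y=np.array([.277,.961,0]);x=np.array([.961,-.277,0])
for n,p in dict(rear1=o-225*y+33*x+[0,0,25],rear2=o-225*y-33*x+[0,0,25],grip=o-49*y+[0,0,145],cup=o+60*y+[0,0,78]).items(): print(n,proj(im,p))
cv2.imwrite('pics/w2.png',cv2.resize(np.clip(t*1.4,0,255).astype(np.uint8)[60:260,120:520],(800,400),interpolation=cv2.INTER_CUBIC))
E
```

```text
shift [   0.4 -105.6   79.4] turn [ 0.    -0.001  0.001] | t 2.2 pos [619.6 -88.6 329.5] F [-0.  -0.2  0.8] w 88.0
t: 2.8
ee_pos: [565.1, -176.3, 280.8]
orientation: [0.437, 3.109, -0.0]
ft_force: [0.2, -0.6, 0.0]
width: 52.7
grasp_force: 0.0
shift [-27.6  -6.4  30.9] turn [0.    0.002 0.002] | t 2.8 pos [ 565.1 -176.3  280.8] F [ 0.2 -0.6  0. ] w 52.7
rear1 [256.5 228.1]
rear2 [254.1 181.5]
grip [409.6 236.6]
cup [484.  216.7]
```

View pics/w2.png

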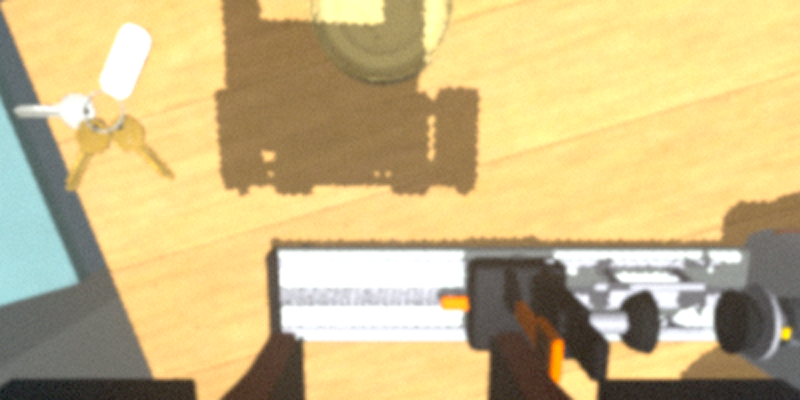

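The crop agrees with the predicted pose: rear corners at (270,245) and (275,337), trigger top at (557,358), post top at (597,355). I take peeler origin (643.5,-53.3), yaw -0.281, and tailstock at about 20 mm. Next I'll go above the grip, biased 5 mm toward the post.

```bash
python3 - <<'E'
from h import *
go([632,-96,130],73.9)
E
```

```text
shift [-42.   95.6 150.8] turn [0.    0.002 0.002] | t 2.85 pos [ 565.  -176.3  280.7] F [-1.2  0.1 -0.4] w 52.7
```

```bash
python3 -m inch '[[[-42,96,60,0,0,0,60],[-42,96,60,0,0,0,60],[-42,96,60,0,0,0,60],[-42,96,60,0,0,0,60],[-42,96,90,0,0,0,60],[-42,96,120,0,0,0,60],[-42,96,140,0,0,0,60],[-42,96,150,0,0,0,60],[-42,96,150,0,0,0,60],[-42,96,150,0,0,0,60]]]'
python3 - <<'E'
from h import *
import pickle
go([632,-96,130],73.9)
im=wgrab('w3r.png'); t=cv2.imread('pics/w3r.png')
cv2.imwrite('pics/w3.png',cv2.resize(np.clip(t*1.4,0,255).astype(np.uint8)[130:380,120:520],(800,500),interpolation=cv2.INTER_CUBIC))
E
```

```text
t: 3.85
ee_pos: [631.4, -97.3, 131.0]
orientation: [0.44, 3.109, -0.0]
ft_force: [0.5, 0.0, 0.9]
width: 52.5
grasp_force: 0.0
shift [-0.2  1.4  1. ] turn [0.    0.002 0.   ] | t 3.85 pos [631.4 -97.3 131. ] F [0.5 0.  0.9] w 52.5
```

View pics/w3.png

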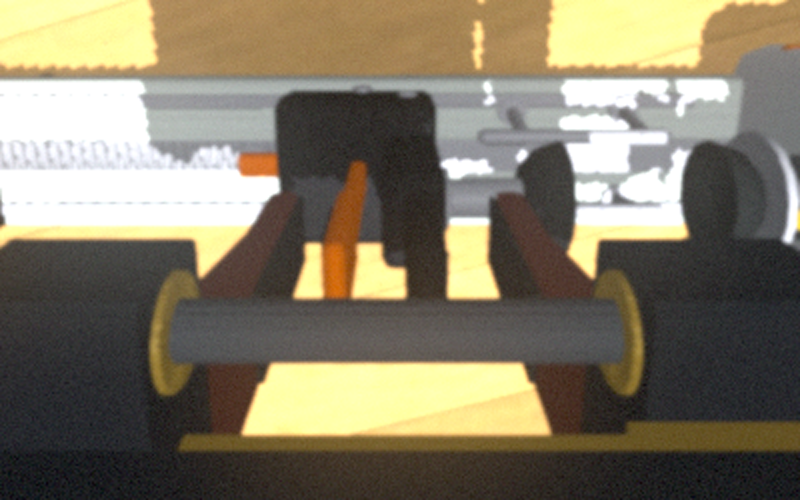

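The trigger (x 325–350) and post (405–447) both stand between the fingertips (300 and 492), centred as planned. I'll close.

```bash
python3 -m inch '[[[0,1,1,0,0,0,40],[0,1,1,0,0,0,30],[0,1,1,0,0,0,20],[0,1,1,0,0,0,10],[0,1,1,0,0,0,0],[0,1,1,0,0,0,0],[0,1,1,0,0,0,0],[0,1,1,0,0,0,0]]]'; python3 -c "
from h import *
go([632,-96,130],73.9)"
```

```text
t: 4.7
ee_pos: [631.4, -95.5, 129.1]
orientation: [0.439, 3.11, 0.001]
ft_force: [0.9, 4.4, 5.1]
width: 18.5
grasp_force: 29.4
shift [-0.7 -0.4 -0.9] turn [0.001 0.001 0.   ] | t 4.7 pos [631.4 -95.5 129.1] F [0.9 4.4 5.1] w 18.5
```

```bash
python3 -m inch '[[[0,-5,0,0,0,0,0],[0,-11,0,0,0,0,0],[0,-18,0,0,0,0,0],[0,-25,0,0,0,0,0],[0,-32,0,0,0,0,0],[0,-39,0,0,0,0,0],[0,-46,0,0,0,0,0],[0,-53,0,0,0,0,0],[0,-60,0,0,0,0,0],[0,-67,0,0,0,0,0],[0,-74,0,0,0,0,0],[0,-80,0,0,0,0,0],[0,-84,0,0,0,0,0],[0,-87,0,0,0,0,0],[0,-89,0,0,0,0,0],[0,-89,0,0,0,0,0]]]'
python3 -m inch '[[[0,-2,0,0,0,0,0],[0,-3,0,0,0,0,0],[0,-4,0,0,0,0,0]]]';python3 -m inch '[[[0,-1,0,0,0,0,0],[0,-2,0,0,0,0,0]]]'; python3 -c "
from h import *
go([631.4-.277*90,-95.5-.961*90,130],73.9)"
```

```text
t: 6.3
ee_pos: [606.8, -181.4, 129.1]
orientation: [0.44, 3.11, 0.0]
ft_force: [1.4, 3.7, 4.5]
width: 18.0
grasp_force: 29.4
t: 6.6
ee_pos: [605.8, -184.8, 129.1]
orientation: [0.44, 3.11, 0.001]
ft_force: [2.0, 5.8, 4.5]
width: 18.6
grasp_force: 29.4
t: 6.8
ee_pos: [605.4, -186.3, 129.1]
orientation: [0.44, 3.109, 0.002]
ft_force: [3.2, 10.5, 5.4]
width: 18.9
grasp_force: 29.6
shift [ 0.1  4.5 -0.9] turn [ 0.002  0.001 -0.   ] | t 6.8 pos [ 605.4 -186.3  129.1] F [ 3.2 10.5  5.4] w 18.9
```

```bash
python3 -m inch '[[[0,-2,0,0,0,0,0],[0,-3,0,0,0,0,0]]]'
```

```text
t: 7.0
ee_pos: [605.2, -186.8, 129.0]
orientation: [0.441, 3.109, 0.008]
ft_force: [7.4, 23.0, 4.8]
width: 19.9
grasp_force: 30.0
```

End stop reached. The TCP reads peeler y=-138.9, which matches the model to within 1 mm. I'll let go, rise, and move above the lemon.

```bash
python3 -m inch '[[[0,3,0,0,0,0,0],[0,3,0,0,0,0,30],[0,3,0,0,0,0,60],[0,3,0,0,0,0,60],[0,3,0,0,0,0,60],[0,3,-40,0,0,0,60],[0,3,-90,0,0,0,60],[0,3,-120,0,0,0,60],[0,3,-120,0,0,0,60]]]'; python3 -c "
from h import *
go([422,118,200],112.9)"
```

```text
t: 7.9
ee_pos: [606.9, -188.0, 253.6]
orientation: [0.439, 3.103, -0.002]
ft_force: [-0.4, -0.6, 0.6]
width: 52.5
grasp_force: 0.0
shift [263.  242.6  51.5] turn [-0.003  0.008 -0.681] | t 7.9 pos [ 606.9 -188.   253.6] F [-0.4 -0.6  0.6] w 52.5
```

```bash
python3 -m inch '[[[263,243,52,0,0,-0.681,100],[263,243,52,0,0,-0.681,100],[263,243,52,0,0,-0.681,100],[263,243,52,0,0,-0.681,100],[263,243,52,0,0,-0.681,100],[263,243,52,0,0,-0.681,100],[263,243,52,0,0,-0.681,100],[263,243,52,0,0,-0.681,100],[263,243,52,0,0,-0.681,100],[263,243,52,0,0,-0.681,100],[263,243,52,0,0,-0.681,100],[263,243,52,0,0,-0.681,100]]]'; python3 - <<'E'
from h import *
go([422,118,25.5],112.9)
im=wgrab('w4r.png'); t=cv2.imread('pics/w4r.png')
m=cv2.inRange(cv2.cvtColor(t,cv2.COLOR_BGR2HSV),(22,120,60),(34,255,255))
n,l,s,c=cv2.connectedComponentsWithStats(m); print(s[s[:,4]>100])
for i in range(1,n):
  if s[i,4]>300:
    M=cv2.moments((l==i).astype(np.uint8),True);u,v=M['m10']/M['m00'],M['m01']/M['m00'];a=.5*np.arctan2(2*M['mu11'],M['mu20']-M['mu02'])
    p,q=hit(im,u,v,25.5),hit(im,u+10*np.cos(a),v+10*np.sin(a),25.5); d=q-p
    print(u,v,a,p,'axis deg',np.degrees(np.arctan2(d[1],d[0])))
cv2.imwrite('pics/w4.png',np.clip(t*1.4,0,255).astype(np.uint8))
E
```

```text
t: 9.1
ee_pos: [420.2, 118.2, 196.7]
orientation: [-0.621, 3.079, -0.0]
ft_force: [-0.3, 0.4, -0.1]
width: 87.6
grasp_force: 0.0
shift [ -1.5  -0.9 171.2] turn [-0.     0.    -0.001] | t 9.1 pos [420.2 118.2 196.7] F [-0.3  0.4 -0.1] w 87.6
[[     0      0    640    400 252858]
 [   293    160     49     65   2303]
 [   117    283     24     44    272]
 [   508    287     11     39    120]]
316.8719062092922 191.78202344767695 1.548983409583881 [424.1 118.   25.5] axis deg 23.749494492866788
```

View pics/w4.png

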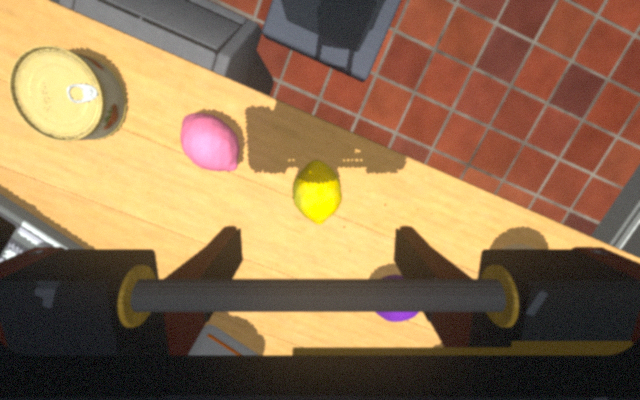

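The yellow lemon is at (317,192), almost aligned with the tool, centre about (423.5,118). Lower and grip.

```bash
python3 -m inch '[[[-3,-1.4,50,0,0,-0.014,100],[-3,-1.4,90,0,0,-0.014,100],[-3,-1.4,130,0,0,-0.014,100],[-3,-1.4,155,0,0,-0.014,100],[-3,-1.4,171,0,0,-0.014,100],[-3,-1.4,171,0,0,-0.014,100],[-3,-1.4,171,0,0,-0.014,100],[-3,-1.4,171,0,0,-0.014,70],[-3,-1.4,171,0,0,-0.014,60],[-3,-1.4,171,0,0,-0.014,50],[-3,-1.4,171,0,0,-0.014,40],[-3,-1.4,171,0,0,-0.014,40],[-3,-1.4,171,0,0,-0.014,40]]]';  python3 -c "
from h import *
go([423.5,118,250],112.9)"
```

```text
t: 10.45
ee_pos: [422.9, 119.1, 26.0]
orientation: [-0.646, 3.074, -0.0]
ft_force: [-0.4, -1.8, 5.6]
width: 51.0
grasp_force: 30.0
shift [-2.00e-01 -1.30e+00 -2.24e+02] turn [-0.     0.001  0.015] | t 10.45 pos [422.9 119.1  26. ] F [-0.4 -1.8  5.6] w 51.0
```

```bash
python3 -m inch '[[[0,-1,-40,0,0,0,40],[0,-1,-80,0,0,0,40],[0,-1,-130,0,0,0,40],[0,-1,-180,0,0,0,40],[0,-1,-200,0,0,0,40],[0,-1,-200,0,0,0,40]]]';  python3 -c "
from h import *
go([647.9,-39.9,200],-16.1)"
```

```text
t: 11.05
ee_pos: [424.8, 118.7, 228.8]
orientation: [-0.645, 3.068, 0.0]
ft_force: [-0.1, -0.3, -1.9]
width: 50.3
grasp_force: 30.0
shift [-140.2 -235.    29.9] turn [0.007 0.005 2.266] | t 11.05 pos [424.8 118.7 228.8] F [-0.1 -0.3 -1.9] w 50.3
```

```bash
python3 -m inch '[[[-140,-235,30,0,0,2.266,40],[-140,-235,30,0,0,2.266,40],[-140,-235,30,0,0,2.266,40],[-140,-235,30,0,0,2.266,40],[-140,-235,30,0,0,2.266,40],[-140,-235,30,0,0,2.266,40],[-140,-235,30,0,0,2.266,40],[-140,-235,30,0,0,2.266,40],[-140,-235,30,0,0,2.266,40],[-140,-235,30,0,0,2.266,40],[-140,-235,30,0,0,2.266,40],[-140,-235,30,0,0,2.266,40],[-140,-235,30,0,0,2.266,40],[-140,-235,30,0,0,2.266,40],[-140,-235,30,0,0,2.266,40],[-140,-235,30,0,0,2.266,40],[-140,-235,30,0,0,2.266,40],[-140,-235,30,0,0,2.266,40],[-140,-235,30,0,0,2.266,40]]]';  python3 - <<'E'
from h import *
go([647.9,-39.9,79],-16.1)
im=wgrab('w5r.png'); t=cv2.imread('pics/w5r.png')
cv2.imwrite('pics/w5.png',np.clip(t*1.4,0,255).astype(np.uint8))
for yy,z in((14,78),(60,78),(-56-29+0,78)): print(yy,proj(im,[643.5+.277*yy,-53.3+.961*yy,z]))
E
```

```text
t: 12.95
ee_pos: [645.6, -40.6, 195.3]
orientation: [-2.509, -1.891, 0.001]
ft_force: [-0.1, 0.0, -1.7]
width: 50.3
grasp_force: 30.0
shift [  1.3   2.1 116.3] turn [-0.001  0.     0.002] | t 12.95 pos [645.6 -40.6 195.3] F [-0.1  0.  -1.7] w 50.3
14 [317.9 201.6]
60 [317.9 149.3]
-85 [317.8 300.5]
```

View pics/w5.png

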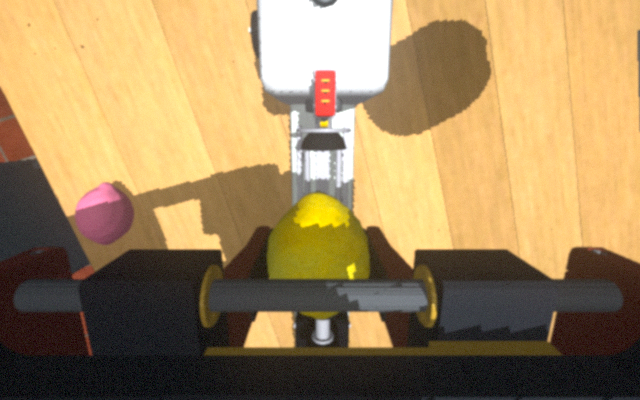

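The cup and wires are centred at x≈323 while the lemon is at 318, so the axis lies about 3.5 mm further along +tool y. I'll correct for that and lower.

```bash
python3 -m inch '[[[1.3,3.4,30,0,0,0,40],[1.3,3.4,60,0,0,0,40],[1.3,3.4,85,0,0,0,40],[1.3,3.4,100,0,0,0,40],[1.3,3.4,110,0,0,0,40],[1.3,3.4,116,0,0,0,40],[1.3,3.4,116,0,0,0,40],[1.3,3.4,116,0,0,0,40]]]'
python3 -m inch '[[[0,0,1,0,0,0,40],[0,0,2,0,0,0,40],[0,0,2,0,0,0,40]]]'
```

```text
t: 13.8
ee_pos: [650.1, -40.4, 80.6]
orientation: [2.51, 1.888, 0.002]
ft_force: [-0.1, 0.5, -1.2]
width: 50.7
grasp_force: 30.0
t: 14.1
ee_pos: [650.0, -40.4, 78.9]
orientation: [2.51, 1.888, 0.002]
ft_force: [-1.5, -0.1, 5.1]
width: 50.8
grasp_force: 30.0
```

```bash
python3 -m inch '[[[0,0,0,0,0,0,60],[0,0,0,0,0,0,64],[0,0,0,0,0,0,72],[0,0,0,0,0,0,80],[0,0,0,0,0,0,80],[0,0,-20,0,0,0,80],[0,0,-60,0,0,0,80],[0,0,-100,0,0,0,80],[0,0,-120,0,0,0,80],[0,0,-120,0,0,0,80]]]'; python3 - <<'E'
from h import *
im=wgrab('w6r.png'); t=cv2.imread('pics/w6r.png')
cv2.imwrite('pics/w6.png',np.clip(t*1.4,0,255).astype(np.uint8))
# grip target: TCP biased +5 toward post (as drawn), q=115 -> y=-139, but squeeze not needed to push
o=np.array([643.5,-53.3]);x=np.array([.961,-.277]);y=np.array([.277,.961])
print(o-139*y+1.5*x)
go([*(o-165*y+1.5*x),200],73.9)
E
```

```text
t: 15.1
ee_pos: [651.5, -40.4, 201.3]
orientation: [2.507, 1.886, 0.008]
ft_force: [-0.3, 0.3, 0.5]
width: 70.3
grasp_force: 0.0
[ 606.4385 -187.2945]
shift [-179.3   -1.3   -1.1] turn [ 0.003  0.002 -1.571] | t 15.15 pos [650.2 -40.4 199. ] F [-1.2  0.   0.3] w 70.2
```

View pics/w6.png

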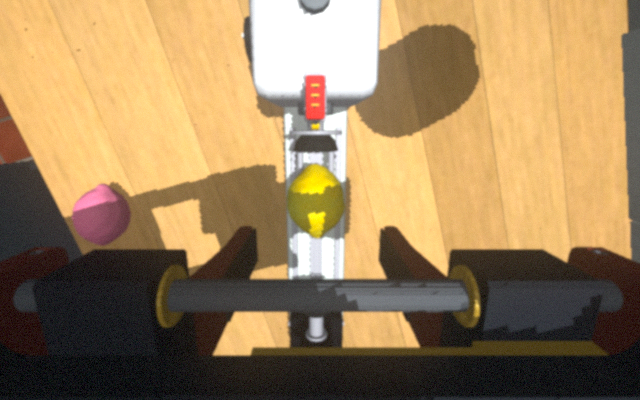

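The lemon lies straight on the wires at (316,200), in line with the drive cup at (315,148). Next I'll go back to the tailstock grip.

```bash
python3 -m inch '[[[-153,-1.3,0,0,0,-1.571,60],[-153,-1.3,0,0,0,-1.571,60],[-153,-1.3,0,0,0,-1.571,60],[-153,-1.3,0,0,0,-1.571,60],[-153,-1.3,0,0,0,-1.571,60],[-153,-1.3,0,0,0,-1.571,60],[-153,-1.3,0,0,0,-1.571,60],[-153,-1.3,0,0,0,-1.571,60],[-153,-1.3,0,0,0,-1.571,60],[-153,-1.3,0,0,0,-1.571,60],[-153,-1.3,0,0,0,-1.571,60],[-153,-1.3,0,0,0,-1.571,60],[-153,-1.3,0,0,0,-1.571,60],[-153,-1.3,0,0,0,-1.571,60]]]'; python3 - <<'E'
from h import *
go([606,-187.3,130],73.9)
E
```

```text
t: 16.55
ee_pos: [605.3, -186.8, 196.8]
orientation: [-0.442, -3.109, -0.0]
ft_force: [-1.3, -0.3, -0.6]
width: 53.1
grasp_force: 0.0
shift [-0.9 -0.3 66.8] turn [ 0.    -0.001 -0.002] | t 16.55 pos [ 605.3 -186.8  196.8] F [-1.3 -0.3 -0.6] w 53.1
```

```bash
python3 -m inch '[[[-1,0,30,0,0,0,60],[-1,0,50,0,0,0,60],[-1,0,62,0,0,0,60],[-1,0,67,0,0,0,60],[-1,0,67,0,0,0,60],[-1,0,67,0,0,0,40],[-1,0,67,0,0,0,20],[-1,0,67,0,0,0,0],[-1,0,67,0,0,0,0],[-1,0,67,0,0,0,0],[-1,0,67,0,0,0,0],[-1,0,67,0,0,0,0]]]'
python3 -m inch '[[[0,5,0,0,0,0,0],[0,11,0,0,0,0,0],[0,18,0,0,0,0,0],[0,25,0,0,0,0,0],[0,32,0,0,0,0,0],[0,39,0,0,0,0,0],[0,46,0,0,0,0,0],[0,53,0,0,0,0,0],[0,60,0,0,0,0,0],[0,67,0,0,0,0,0],[0,73,0,0,0,0,0],[0,78,0,0,0,0,0],[0,81,0,0,0,0,0],[0,83,0,0,0,0,0],[0,84,0,0,0,0,0],[0,84,0,0,0,0,0]]]'
```

```text
t: 17.75
ee_pos: [607.5, -186.4, 131.4]
orientation: [0.439, 3.109, 0.001]
ft_force: [1.2, 5.2, 4.7]
width: 18.3
grasp_force: 29.5
t: 19.35
ee_pos: [630.1, -107.6, 131.4]
orientation: [0.439, 3.11, -0.003]
ft_force: [-2.3, -4.3, 6.4]
width: 17.3
grasp_force: 29.1
```

```bash
python3 -c "
from h import *
import pickle
pickle.dump(wgrab('ref0.png'),open('ref0.pkl','wb'))"
python3 -m inch '[[[0,2,0,0,0,0,0],[0,4,0,0,0,0,0],[0,6,0,0,0,0,0],[0,7,0,0,0,0,0],[0,8,0,0,0,0,0],[0,8,0,0,0,0,0]]]'
for i in 1 ; do python3 -m inch '[[[0,0.5,0,0,0,0,0],[0,1,0,0,0,0,0],[0,1,0,0,0,0,0]]]'; done
python3 -c "
from h import *
import pickle
pickle.dump(wgrab('ref1.png'),open('ref1.pkl','wb'))"
```

```text
t: 20.0
ee_pos: [632.3, -100.1, 131.4]
orientation: [0.439, 3.11, -0.003]
ft_force: [-3.2, -4.9, 6.0]
width: 17.6
grasp_force: 29.1
t: 20.3
ee_pos: [632.5, -99.2, 131.4]
orientation: [0.439, 3.11, -0.003]
ft_force: [-1.9, -6.6, 5.6]
width: 17.6
grasp_force: 29.1
```

```bash
python3 -m inch '[[[0,0.5,0,0,0,0,0],[0,1,0,0,0,0,0],[0,1,0,0,0,0,0]]]' | grep -E 'pos|force'; python3 -m inch '[[[0,0.5,0,0,0,0,0],[0,1,0,0,0,0,0],[0,1,0,0,0,0,0]]]'| grep -E 'pos|force'; python3 -m inch '[[[0,0.5,0,0,0,0,0],[0,1,0,0,0,0,0],[0,1,0,0,0,0,0]]]'| grep -E 'pos|force'
python3 - <<'E'
from h import *
im=wgrab('w7r.png'); t=cv2.imread('pics/w7r.png'); r=cv2.imread('pics/ref0.png')
f=lambda a:cv2.resize(np.clip(a[130:260,320:640]*1.5,0,255).astype(np.uint8),(720,292),interpolation=cv2.INTER_CUBIC)
cv2.imwrite('pics/w7.png',np.vstack([f(r),f(t)]))
E
```

```text
ee_pos: [632.8, -98.3, 131.4]
ft_force: [-2.9, -5.2, 5.5]
grasp_force: 29.1
ee_pos: [633.1, -97.3, 131.4]
ft_force: [-0.9, -6.7, 6.7]
grasp_force: 29.1
ee_pos: [633.3, -96.6, 131.4]
ft_force: [-2.5, -6.2, 6.3]
grasp_force: 29.1
```

View pics/w7.png

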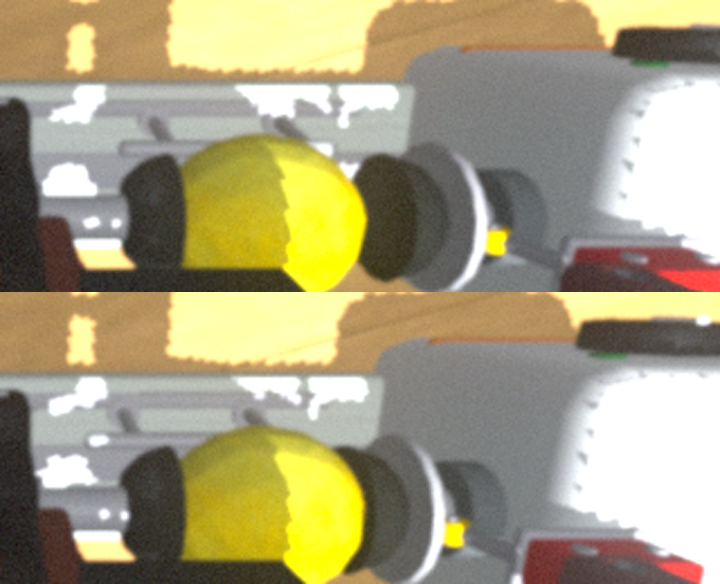

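The wrist view shows the lemon in the tail cup and entering the drive cup. The white flange edge moved from 488 to 443, and the headstock moved similarly, so the drive cup is not pushed in yet. I'll track the flange with a template in addition to the force reading.

```bash
cat >> h.py <<'E'
import pickle
def push(f):
    ref=cv2.imread('pics/ref0.png'); im0=pickle.load(open('ref0.pkl','rb'))
    im=wgrab(f); t=cv2.imread('pics/'+f); yv=np.array([.277,.961,0]); out=[]
    for (x0,x1,y0,y1,z) in ((508,548,196,250,90),(550,640,146,190,112)):  # flange+roller ; headstock corner
        T=ref[y0:y1,x0:x1]; S=t[y0-15:y1+15,x0-50:x1+20]
        r=cv2.matchTemplate(S,T,cv2.TM_CCOEFF_NORMED); _,s,_,(a,b)=cv2.minMaxLoc(r)
        k=r[b,a-1:a+2]; a2=a+(k[0]-k[2])/(2*(k[0]-2*k[1]+k[2])) if len(k)==3 else a
        dx=a2-50; dy=b-15; u,v=(x0+x1)/2,(y0+y1)/2
        out.append((round(float((hit(im,u+dx,v+dy,z)-hit(im0,u,v,z))@yv),2),round(float(s),2)))
    print('flange,head shift mm',out); return out
E
python3 -c "
from h import *
push('p0.png')"
python3 -m inch '[[[0,0.5,0,0,0,0,0],[0,1,0,0,0,0,0],[0,1,0,0,0,0,0]]]' | grep -E 'pos|force';python3 -c "
from h import *
push('p1.png')"
python3 -m inch '[[[0,0.5,0,0,0,0,0],[0,1,0,0,0,0,0],[0,1,0,0,0,0,0]]]'| grep -E 'pos|force';python3 -c "
from h import *
push('p2.png')"
```

```text
flange,head shift mm [(-0.54, 0.98), (0.82, 0.99)]
ee_pos: [633.5, -95.8, 131.4]
ft_force: [-2.0, -8.2, 6.8]
grasp_force: 29.0
flange,head shift mm [(0.19, 0.98), (0.92, 0.99)]
ee_pos: [633.8, -94.9, 131.4]
ft_force: [-2.5, -6.9, 6.7]
grasp_force: 29.0
flange,head shift mm [(0.92, 0.97), (0.92, 0.99)]
```

```bash
sed -i 's/def push(f):/def push(f,im=None):/; s/    im=wgrab(f); t=/    im=im or wgrab(f); t=/' h.py
python3 -c "
from h import *
push('ref1.png',pickle.load(open('ref1.pkl','rb')))"
python3 -m inch '[[[0,0.5,0,0,0,0,0],[0,1,0,0,0,0,0],[0,1,0,0,0,0,0],[0,1,0,0,0,0,0]]]'| grep -E 'pos|force';python3 -c "
from h import *
push('p3.png');print([status.get_obs()['ft_force'].round(1) for _ in range(2)])"
```

```text
flange,head shift mm [(-0.41, 0.99), (1.04, 0.99)]
ee_pos: [634.0, -94.0, 131.4]
ft_force: [-2.2, -8.2, 7.1]
grasp_force: 29.0
flange,head shift mm [(1.74, 0.93), (0.92, 0.99)]
[array([-3.5, -8.1,  6.5]), array([-3.5, -8.1,  6.5])]
```

```bash
python3 -m inch '[[[0,0.5,0,0,0,0,0],[0,1,0,0,0,0,0],[0,1,0,0,0,0,0],[0,1,0,0,0,0,0]]]'| grep -E 'pos|force';python3 -c "
from h import *
push('p4.png')"
python3 -m inch '[[[0,0.5,0,0,0,0,0],[0,1,0,0,0,0,0],[0,1,0,0,0,0,0],[0,1,0,0,0,0,0]]]'| grep -E 'pos|force';python3 -c "
from h import *
push('p5.png')"
```

```text
ee_pos: [634.3, -93.1, 131.4]
ft_force: [-3.5, -8.4, 6.2]
grasp_force: 29.0
flange,head shift mm [(2.6, 0.9), (1.02, 0.99)]
ee_pos: [634.5, -92.2, 131.4]
ft_force: [-3.4, -8.7, 6.0]
grasp_force: 29.0
flange,head shift mm [(3.42, 0.88), (1.02, 0.99)]
```

```bash
python3 -m inch '[[[0,0.3,0,0,0,0,0],[0,0.6,0,0,0,0,0],[0,0.6,0,0,0,0,0],[0,0.6,0,0,0,0,0]]]'| grep -E 'pos|force';python3 -c "
from h import *
push('p6.png')"
python3 -m inch '[[[0,0.3,0,0,0,0,0],[0,0.6,0,0,0,0,0],[0,0.6,0,0,0,0,0],[0,0.6,0,0,0,0,0]]]'| grep -E 'pos|force';python3 -c "
from h import *
push('p7.png')"
```

```text
ee_pos: [634.7, -91.7, 131.4]
ft_force: [-2.6, -9.2, 7.1]
grasp_force: 29.0
flange,head shift mm [(3.93, 0.87), (1.11, 0.99)]
ee_pos: [634.9, -91.1, 131.4]
ft_force: [-3.3, -8.8, 7.2]
grasp_force: 29.0
flange,head shift mm [(4.37, 0.88), (1.14, 0.99)]
```

```bash
python3 - <<'E'
from h import *
# travel along bed relative to ref0 (ee y/.961)
Y=dict(ref0=-107.6,ref1=-99.2,p0=-96.6,p1=-95.8,p2=-94.9,p3=-94.0,p4=-93.1,p5=-92.2,p6=-91.7,p7=-91.1)
ref=cv2.imread('pics/ref0.png')
reg=dict(tailcup=(375,400,200,245),lemon=(405,480,190,245),rim=(524,540,196,230),rimroll=(520,548,200,245),switch=(572,600,238,252),head=(500,530,150,175))
for n,y in Y.items():
    t=cv2.imread(f'pics/{n}.png'); row=[]
    for k,(x0,x1,y0,y1) in reg.items():
        S=t[y0-6:y1+6,max(x0-45,0):x1+12]; r=cv2.matchTemplate(S,ref[y0:y1,x0:x1],cv2.TM_CCOEFF_NORMED)
        _,s,_,(a,b)=cv2.minMaxLoc(r); q=r[b,a-1:a+2]; a+= (q[0]-q[2])/(2*(q[0]-2*q[1]+q[2])) if len(q)==3 else 0
        row.append(f'{k} {a-45:.2f}/{b-6}({s:.2f})')
    h=cv2.cvtColor(t,cv2.COLOR_BGR2HSV)[215:260,500:560]; m=cv2.inRange(h,(22,120,60),(36,255,255)); M=cv2.moments(m,True)
    row.append(f"roller {M['m10']/max(M['m00'],1)+500:.2f},{M['m01']/max(M['m00'],1)+215:.2f} n{M['m00']:.0f}")
    print(n,round((y+107.6)/.961,1),*row)
E
```

```text
ref0 0.0 tailcup -0.05/0(1.00) lemon -0.03/0(1.00) rim 0.00/0(1.00) rimroll -0.00/0(1.00) switch 0.00/0(1.00) head -0.03/0(1.00) roller 540.50,237.17 n105
ref1 8.7 tailcup -0.12/0(0.97) lemon -0.14/0(0.92) rim -14.10/0(0.99) rimroll -14.17/0(0.99) switch -15.39/0(0.90) head -10.47/0(0.96) roller 526.32,236.97 n104
p0 11.4 tailcup 0.10/0(0.93) lemon -0.05/0(0.92) rim -18.79/-1(0.99) rimroll -18.61/0(0.98) switch -20.33/0(0.90) head -13.65/0(0.96) roller 521.95,237.17 n108
p1 12.3 tailcup 0.03/0(0.94) lemon -0.17/0(0.93) rim -18.92/-1(0.99) rimroll -18.85/0(0.99) switch -21.88/0(0.90) head -14.61/0(0.96) roller 521.50,236.98 n101
p2 13.2 tailcup -0.14/0(0.97) lemon -0.05/0(0.92) rim -18.89/0(0.99) rimroll -19.11/0(0.96) switch -23.52/0(0.90) head -15.71/0(0.96) roller 521.05,236.78 n94
p3 14.2 tailcup -0.18/0(0.97) lemon -0.14/0(0.93) rim -19.09/0(0.98) rimroll -19.30/0(0.92) switch -25.25/0(0.90) head -16.82/0(0.96) roller 520.83,236.37 n86
p4 15.1 tailcup -0.19/0(0.97) lemon -0.13/0(0.92) rim -19.26/0(0.97) rimroll -19.42/0(0.88) switch -26.90/0(0.90) head -17.98/0(0.96) roller 520.72,236.22 n76
p5 16.0 tailcup -0.17/0(0.97) lemon -0.11/0(0.93) rim -19.89/-2(0.97) rimroll -19.62/-1(0.86) switch -28.60/0(0.89) head -19.03/0(0.96) roller 520.89,235.79 n66
p6 16.5 tailcup -0.20/0(0.97) lemon -0.24/0(0.93) rim -19.92/-2(0.97) rimroll -19.67/-1(0.86) switch -29.54/0(0.89) head -19.63/0(0.95) roller 520.76,235.69 n67
p7 17.2 tailcup -0.18/0(0.97) lemon -0.25/0(0.92) rim -19.96/-1(0.97) rimroll -19.94/-1(0.86) switch -30.72/0(0.88) head -20.26/0(0.95) roller 520.40,235.65 n63
```

The tracking gives consistent values. The rim stayed with the camera from p0 onward, and the push is about 5.0–5.7 mm at p7. Joint geometry gives 5.2 mm, past the click at 4 and well short of 8.5. I'll relieve the force, release and rise a little.

```bash
python3 -m inch '[[[0,-0.8,0,0,0,0,0],[0,-1.4,0,0,0,0,0],[0,-1.4,0,0,0,0,0]]]'; python3 -m inch '[[[0,0,0,0,0,0,20],[0,0,0,0,0,0,30],[0,0,0,0,0,0,40],[0,0,0,0,0,0,50],[0,0,0,0,0,0,60],[0,0,0,0,0,0,60],[0,0,0,0,0,0,60],[0,0,0,0,0,0,60]]]'; python3 - <<'E'
from h import *
o=status.get_obs(); im=wgrab('r0.png'); ref=cv2.imread('pics/ref0.png'); t=cv2.imread('pics/r0.png')
for k,(x0,x1,y0,y1) in dict(tailcup=(375,400,200,245),lemon=(405,480,190,245),rim=(524,540,196,230),switch=(572,600,238,252),head=(500,530,150,175)).items():
    S=t[y0-8:y1+8,x0-45:x1+12]; r=cv2.matchTemplate(S,ref[y0:y1,x0:x1],cv2.TM_CCOEFF_NORMED); _,s,_,(a,b)=cv2.minMaxLoc(r)
    q=r[b,a-1:a+2]; a+=(q[0]-q[2])/(2*(q[0]-2*q[1]+q[2])); print(k,round(a-45,2),b-8,round(s,2))
E
```

```text
t: 24.6
ee_pos: [634.8, -91.3, 131.4]
orientation: [0.439, 3.11, -0.002]
ft_force: [-1.3, -3.1, 5.5]
width: 17.3
grasp_force: 29.2
t: 25.4
ee_pos: [634.5, -90.2, 130.5]
orientation: [-0.439, -3.11, -0.0]
ft_force: [-0.6, -0.3, -1.0]
width: 52.7
grasp_force: 0.0
tailcup -0.5 1 0.8
lemon -0.19 1 0.93
rim -20.14 1 0.96
switch -31.77 1 0.88
head -21.62 1 0.95
```

```bash
python3 -m inch '[[[0,0,-20,0,0,0,60],[0,0,-60,0,0,0,60],[0,0,-110,0,0,0,60],[0,0,-150,0,0,0,60],[0,0,-150,0,0,0,60],[0,0,-150,0,0,0,60]]]'; python3 - <<'E'
from h import *
im=grab('top','top9.png'); a=cv2.imread('pics/top0.png'); b=cv2.imread('pics/top9.png')
for n,(x0,x1,y0,y1) in dict(tin=(396,432,224,258),glass=(186,214,224,252),onion=(188,222,155,188)).items(): print(n,'mean diff',cv2.absdiff(a[y0:y1,x0:x1],b[y0:y1,x0:x1]).mean().round(1))
print(ctrl.close_job())
E
```

```text
t: 26.05
ee_pos: [634.9, -90.3, 281.6]
orientation: [0.439, 3.109, -0.0]
ft_force: [0.2, -0.1, -0.4]
width: 52.3
grasp_force: 0.0
tin mean diff 21.5
glass mean diff 10.7
onion mean diff 9.5
the job is handed in; nothing more can be done
None
```

The job is handed in at 26 s. The lemon is held between both cups, and image tracking put the drive cup about 5–5.5 mm in (click at 4, overtravel from 8.5); the force reading never showed the click's drop. The trigger is released, and the arm never went near the tin, glass or onion, though the before/after pixel check on them was inconclusive (the tin differed most, unexplained).

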